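# Load the microscope stage and hold the hold-to-run switch at half travel

## Robot

A 6-joint arm with a two-finger parallel gripper is mounted at the origin on the work surface. World frame = base frame: x ahead of the robot, y to its left, z up, the work surface at z = 0. Lengths are in m, angles in rad, forces in N, time in s.
With the tool pointing down it reaches from about 0.375 to 0.975 m from the base axis. Payload 3.8 kg.
Tool frame: the origin (TCP) lies at the very end of the fingers, on their centre line; the grasp point (between the pads) lies 19 mm behind it (arm.grip_depth is the z of the grasp point in the tool frame, in m); z points along the fingers, y is the direction in which the jaws open and shut (so a half turn about z gives the same grasp; the last joint's range is limited). The gripper opens to 85 mm and grips with 20 to 120 N. Pads are 22 mm wide; open, the fingers measure 114 mm over their backs; the gripper's body (76 mm by 85 mm) begins 54 mm behind the grasp point. The pads swing forward as they close: fully open they stand 13 mm farther back than shut.
Start: joints at [-1.284, 0.264, 1.604, -0, 1.274, -0.037], TCP at [0.215, -0.64, 0.231] pointing down, gripper open.
Joint ranges: [-2.63, 2.63], [-0.94, 2.18], [0.31, 2.57], [-1.31, 4.45], [0, 2.66], [-2.55, 2.55]. Speed limits (rad/s): [2.57, 2.57, 3.14, 3.14, 3.14, 3.14].

## Interface

Orientations are given as a rotation vector (axis times angle).
In Python, from station import arm gives the robot as it stands. The module is installed in compiled form; this text tells all that it offers.
- The arm moves only by the tool servo_tool, never from a script. Its argument "moves" is a list of rows, each a list of 6 numbers: the shift along the world's x, y, z scaled (see below), then the turn, a rotation vector about the world's x, y, z scaled (see below). In form: [[tx, ty, tz, ax, ay, az], ...]. A call has exactly 5 rows; each row shifts and turns the commanded pose from where the row before left it; what a row does not reach is not made up. The controller multiplies each number of a shift by 0.2 m and each number of a turn by pi rad. A row lasts 1/8 s, in which the tool goes at most 62.5 mm and 10.7 degrees, less where a joint would pass 70% of its speed; a pose out of reach is approached as far as the arm can. A call with a number of a shift or a turn outside -1 to 1 is refused whole. A call with a gripper value outside its range is refused whole. "grip" is the closure, from -1 (fully open) to 1 (shut), so that 0 is half open, set as the call begins (left out, the last holds). The fingers move at their own pace and stop on an object; the grip force is fixed at half the most. Time passes only in rows, so rows that do not move let the fingers close, or fill a call up. It gives the time, the measured TCP pose, the force and the opening at its end, in the units of the state.
- arm.get_state(): the state, without advancing time (a new reading comes with each control period).
- arm.grab_frame(name): name is "side" or "top" or "wrist"; returns a dict with "frame" (384x512x3 uint8, red, green, blue), "fx", "fy", "cx", "cy" (pixels), "dist_coeffs" ([k1, k2, p1, p2, k3] as OpenCV has them; the pictures are not rectified), "world_from_camera" (4x4, takes a point from camera to world coordinates); the wrist camera has in their place "tool_from_camera" (4x4, takes a point from camera to tool coordinates, whose origin is the TCP and whose axes are the flange's). Camera axes: x right, y down, z forward; pixel columns grow to the right and rows downward; lengths in m; the calibration is good to about 2 mm. A picture is of the moment at which its call begins: read the wrist's pose just before it. There is no depth.
- arm.job_done(): hands the job in, once; it reports no verdict.
The state is a dict: "time": time; "joint_positions": joint angles; "qvel": joint speeds; "effort": joint torques, N m; "position": TCP position; "tcp_rot": TCP orientation; "wrist_force": force on the tool from outside, world axes, zero at the start; "ft_torque": the same for the moment, N m; "grip_width": finger opening in m.
Only numpy, scipy, OpenCV 4.12 (cv2) and the standard library are available. Lean on these libraries where they do the work, as an engineer would, in place of code of your own. Each camera call takes 0.05 s, during which the arm holds its last target. There are 200 camera calls.

## Task

Take the specimen carrier that stands flange down (the other, identical one lies upside down: leave it alone) and seat it fully home, flange down, in the round pocket of the microscope stage, and let go of it. Then press the spring plunger of the hold-to-run switch half-way down (9 mm of its 18 mm), never to the bottom, which trips the stage's cut-out, and finish while still holding it there. Leave everything else on the bench where it is.

Things in the scene. Friction and masses are not known exactly. Their poses are not given: they have to be found in the camera images.
- carrier_mid (a point): Carrier to load, standing flange down: aluminium flange 48 mm in diameter, 8 mm thick, below a coaxial black cylinder 30 mm in diameter, 30 mm tall, with a small metal inlay on top; 38 mm tall, about 90 g. Point on its axis half-way up, 19 mm above its underside, 11 mm above the flange's top; z from flange to cylinder (up). Grip the black cylinder from above; along world y both sides are free.
- spare_mid (a point): An identical carrier lying upside down (black mount at the bottom, the wide flange on top), beside the other, nearer or farther; not to be used. Point on its axis, 19 mm above the bench.
- pocket (a point): Centre of the floor of the round pocket in the fixed microscope stage (black base 130 x 130 mm, square aluminium top plate 120 x 120 mm, top 45 mm above the bench; a lower black motor box at its far side). Pocket 52 mm in diameter, 6 mm deep, with a dark pad on its floor, which is 39 mm above the bench; a seated flange stands 2 mm proud. z is up; x, y along the stage's edges.
- plunger_top (a point): Centre of the flat top of the switch's spring plunger: a black cylinder 42 mm in diameter with a thin aluminium ring around it, rising from a 56 mm steel collar on a fixed grey box (110 x 90 x 44 mm). Collar's top 50 mm above the bench; released plunger's top 72 mm above the bench. The point moves with the plunger.
- plunger (a joint): Travel of the plunger in m: 0 released, grows as it is pressed straight down, 0.018 at the bottom stop. Spring: about 3.6 N to start, 7.7 N at half travel (0.009), 11.7 N at the bottom; it springs back when let go. At half travel the ring is just above the collar.
- lens_cap_mid (a point): Bystander: black lens cap, 38 mm in diameter, 9 mm high, between the two carriers; point at its centre, half-way up.
- jar_mid (a point): Bystander: amber jar, 52 mm in diameter, 70 mm high, beyond the carriers; point at its centre, half-way up.
- dish_mid (a point): Bystander: shallow glass dish, 90 mm in diameter, 16 mm high, beyond the carriers; point at its centre, half-way up.
- slide_box_mid (a point): Bystander: white slide box, 85 x 40 x 30 mm, beyond the stage or the switch at the right; point at its centre.
- objective_ring_mid (a point): Bystander: brass ring, 48 mm in diameter, 22 mm high, beyond the stage or the switch at the left; point at its centre.
- driver_grip (a point): Bystander: screwdriver 160 mm long lying near the far edge; point on its handle.
Things that resemble listed ones, but are neither listed nor needed, are in the scene too. Leave any blue, green or yellow look-alike of the part that bears carrier_mid alone.

How it is judged:
On the way, in this order (a step that is already met when the one before it is completed fails the run):
1. the carrier is seated flange down in the stage's pocket and released, with the plunger not yet pressed (horizontal distance between carrier_mid and pocket below 0.004 m and z of carrier_mid in the frame of pocket between 0.016 and 0.0215 m and angle between carrier_mid's own z axis and vertical below 0.06 rad and contact force between the fingers and carrier below 0.1 N and linear speed of carrier below 0.02 m/s and value of joint plunger below 0.002 m), for 0.2 s.
2. the robot holds the plunger half-way down (5.5 to 12.5 mm) (value of joint plunger between 0.0055 and 0.0125 m and contact force between any of the fingers, the arm and plunger above 2 N), for 0.5 s.
At the end, for the whole second after the job is handed in: The carrier sits flange down in the pocket (axis within 4 mm of the pocket's, underside within 2.5 mm of its floor, tilted less than 0.06 rad), untouched by the fingers and at rest, and the robot itself still presses the plunger with more than 2 N, steady between 5.5 and 12.5 mm of travel (all of step 2 and horizontal distance between carrier_mid and pocket below 0.004 m and z of carrier_mid in the frame of pocket between 0.016 and 0.0215 m and angle between carrier_mid's own z axis and vertical below 0.06 rad and contact force between the fingers and carrier below 0.1 N and linear speed of carrier below 0.02 m/s and velocity of joint plunger between -0.01 and 0.01 m/s); the arm keeps its last pose, push and grip.
It fails at once if the plunger is pressed to its bottom (beyond 16 mm) (value of joint plunger above 0.016 m).
It fails at once if the spare carrier is disturbed (moved more than 15 mm) (distance of spare_mid from where it was at the start of the episode above 0.015 m).
It fails at once if another thing on the bench is disturbed (moved more than 15 mm) (distance of any of lens_cap_mid, jar_mid, dish_mid, slide_box_mid, objective_ring_mid, driver_grip from where it was at the start of the episode above 0.015 m).
It also fails if it takes over 51 s, if anything falls off the work surface, if the arm or the gripper's body presses on something with over 40 N, if the wrist force passes 120 N, or if a joint passes its speed limit or range.

## Working session

There is one attempt and no reset: what is moved stays moved. The work goes in short steps, Python scripts to look and compute and a tool call to move; the robot and the scene stay as the last step left them, time stands still between calls to the robot, and variables do not carry over. Pictures are saved under pics/ and viewed, about 8 in all and at most 12, crops included, and the job is handed in when it is done.

Besides the shell and the picture viewer there is one more tool, called after "Request:" as a command line: name --pt "numbers of a row" for each row, then --argument value for the rest. servo_tool: Moves the arm, as the interface text tells. Its arguments: {"type":"object","properties":{"moves":{"type":"array","items":{"type":"array","items":{"type":"number","minimum":-1,"maximum":1}}},"grip":{"type":"number"}},"required":["moves"]}

```bash
mkdir -p pics; cat > h.py <<'E'
import numpy as np, cv2, pickle
from scipy.spatial.transform import Rotation as R
from station import arm
def grab(name):
    s=arm.get_state(); f=arm.grab_frame(name)
    K=np.array([[f["fx"],0,f["cx"]],[0,f["fy"],f["cy"]],[0,0,1.]])
    if name=="wrist":
        T=np.eye(4);T[:3,:3]=R.from_rotvec(s["tcp_rot"]).as_matrix();T[:3,3]=s["position"]
        W=T@np.array(f["tool_from_camera"])
    else: W=np.array(f["world_from_camera"])
    d=dict(im=f["frame"],K=K,D=np.array(f["dist_coeffs"]),W=W)
    pickle.dump(d,open(name+".pkl","wb")); return d
def load(n): return pickle.load(open(n+".pkl","rb"))
def onz(d,uv,z):
    p=cv2.undistortPoints(np.array([[uv]],float),d["K"],d["D"])[0,0]
    r=d["W"][:3,:3]@[p[0],p[1],1]; o=d["W"][:3,3]
    return o+r*(z-o[2])/r[2]
def proj(d,P):
    Wi=np.linalg.inv(d["W"]); return cv2.projectPoints(np.array(P,float).reshape(-1,3),cv2.Rodrigues(Wi[:3,:3])[0],Wi[:3,3],d["K"],d["D"])[0][:,0]
def save(im,n,crop=None,k=1):
    if crop: u0,v0,u1,v1=crop; im=im[v0:v1,u0:u1]
    cv2.imwrite("pics/"+n,cv2.resize(im[:,:,::-1],None,fx=k,fy=k,interpolation=cv2.INTER_CUBIC))
E
python3 - <<'E'
from h import *
for n in("top","side"):
    d=grab(n); save(d["im"],n+"1.png",k=1.5); print(d["W"].round(3),d["K"].round(0))
print(arm.get_state(),arm.grip_depth)
E
```

```text
[[ 0.028 -0.981  0.191  0.359]
 [-1.    -0.029  0.002 -0.008]
 [ 0.003 -0.191 -0.982  1.207]
 [ 0.     0.     0.     1.   ]] [[488.   0. 260.]
 [  0. 488. 189.]
 [  0.   0.   1.]]
[[-0.904 -0.253  0.344  0.19 ]
 [-0.426  0.491 -0.76   0.84 ]
 [ 0.024 -0.834 -0.552  0.673]
 [ 0.     0.     0.     1.   ]] [[486.   0. 256.]
 [  0. 486. 198.]
 [  0.   0.   1.]]
{'time': 0.1, 'joint_positions': array([-1.28388256e+00,  2.64711870e-01,  1.60528317e+00,  1.15925902e-05,
        1.27372302e+00, -3.68742431e-02]), 'qvel': array([-3.54263771e-04, -2.24857628e-03, -5.79744501e-03,  6.54091828e-04,
        4.85137962e-04, -5.30819068e-05]), 'effort': array([ 2.12666324e-03, -5.16709149e+01, -3.68589628e+01,  1.19383226e-04,
        6.35690172e-03, -3.89984928e-05]), 'position': array([ 0.2145807 , -0.63925559,  0.2300389 ]), 'tcp_rot': array([-3.09843067e+00, -5.06040780e-01,  3.98763883e-04]), 'wrist_force': array([0.57541507, 0.42661359, 0.19437839]), 'ft_torque': array([-0.05947004, -0.01828798, -0.06127912]), 'grip_width': 0.08528612610240406} -0.0187
```

View pics/top1.png

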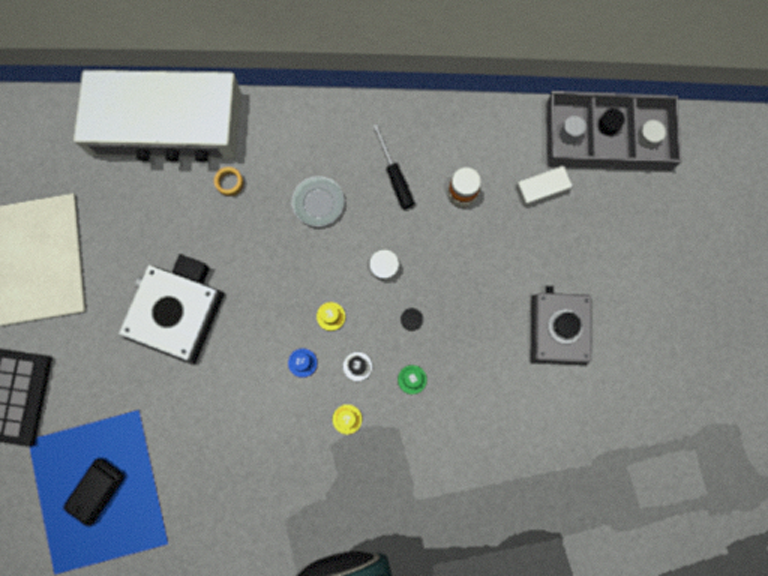

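View pics/side1.png

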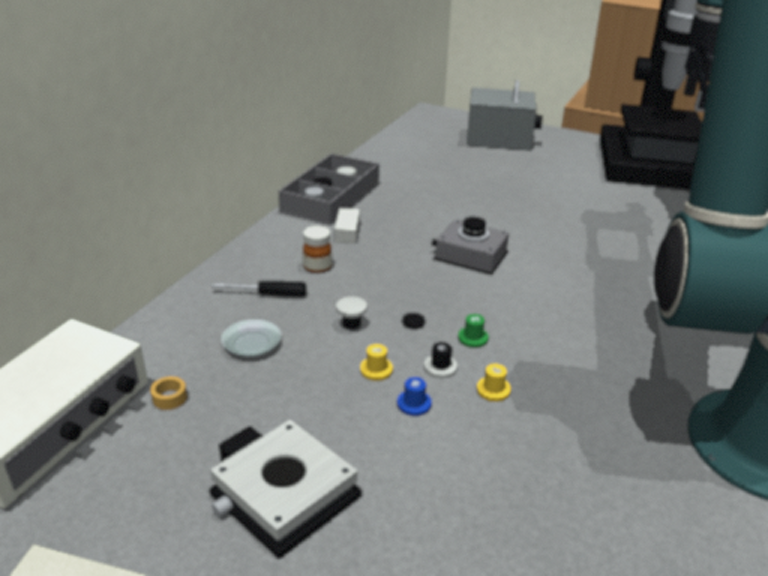

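The black-and-bare-metal part at top view (357,366), with its flange at the bottom, fits. The white disc at (384,264) has its wide flange on top, so it is the spare. The blue (302,362), green (412,379) and yellow (330,316), (347,419) parts are look-alikes. I'll confirm this in a crop and measure.

```bash
python3 - <<'E'
from h import *
t=load("top");s=load("side")
a=cv2.resize(t["im"][160:300,180:300],(480,560)); b=cv2.resize(s["im"][190:280,220:350],(0,0),fx=2.4,fy=2.4,interpolation=cv2.INTER_CUBIC)
c=np.zeros((560,800,3),np.uint8); c[:,:480]=a; c[:b.shape[0],480:480+b.shape[1]]=b[:, :320]
save(c,"crop.png")
f=lambda u,v,z,d=t:onz(d,(u/1.5,v/1.5),z).round(4)
print("carr fl",f(357.5,367,.008),"cyl",f(357,365,.038)); print("spare",f(384,264,.038),"blue",f(302,362,.008),"green",f(412,379,.008),"yel",f(331,317,.008),f(347,419,.008))
print("pocket",f(167,312,.039),"plate",[f(*p,.045) for p in((153,267),(222,294),(190,361),(121,333))])
print("plunger",f(567.5,325,.072),"side",f(474,222,.072,s)); print("side pocket",f(284,471,.039,s),"carr",f(441,347,.038,s))
print("jar",f(466,178,.07), "cap",f(412,320,.009))
E
```

```text
carr fl [0.4524 0.0447 0.008 ] cyl [0.4532 0.0443 0.038 ]
spare [0.6194 0.0062 0.038 ] blue [0.4579 0.1359 0.008 ] green [ 0.4354 -0.0449  0.008 ] yel [0.5337 0.0916 0.008 ] [0.368  0.0586 0.008 ]
pocket [0.5293 0.356  0.039 ] plate [array([0.602 , 0.3837, 0.045 ]), array([0.5606, 0.2667, 0.045 ]), array([0.4507, 0.3104, 0.045 ]), array([0.492 , 0.4263, 0.045 ])]
plunger [ 0.5222 -0.2854  0.072 ] side [ 0.5232 -0.2792  0.072 ]
side pocket [0.5309 0.3518 0.039 ] carr [0.4558 0.047  0.038 ]
jar [ 0.76   -0.1237  0.07  ] cap [ 0.5324 -0.0426  0.009 ]
```

View pics/crop.png

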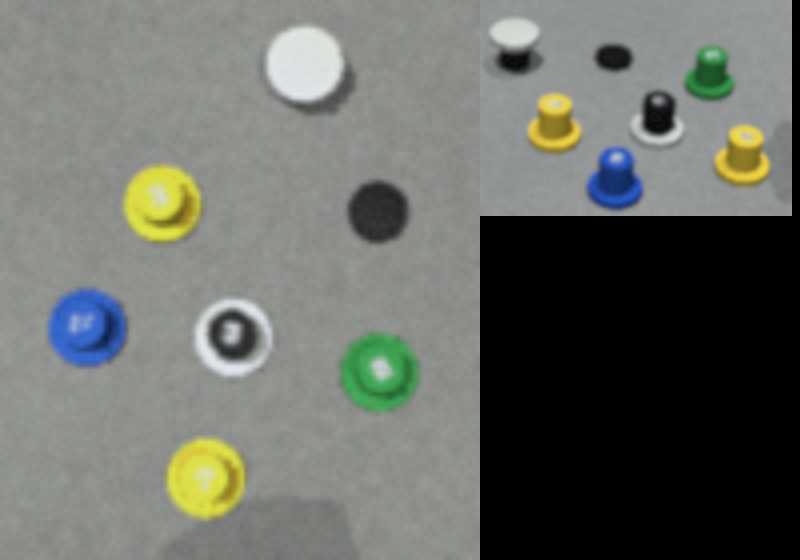

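Confirmed: the black cylinder on a bare metal flange at crop (233,337) is the carrier. The spare is the white disc at (305,65). The carrier is at about (0.453, 0.0445), the pocket at (0.529, 0.356) and the plunger at (0.522, -0.283).

Request:
servo_tool --pt "0.13 0.22 0 0 0 -0.02" --pt "0.13 0.22 0 0 0 -0.02" --pt "0.13 0.22 0 0 0 -0.02" --pt "0.13 0.22 0 0 0 -0.02" --pt "0.13 0.22 0 0 0 -0.023"

```text
time: 0.72
position: [0.3452, -0.4182, 0.2308]
tcp_rot: [-3.141, 0.004, 0.0]
wrist_force: [1.4, 0.2, 0.5]
grip_width: 0.0852
```

Request:
servo_tool --pt "0.13 0.22 0 0 0 0" --pt "0.13 0.22 0 0 0 0" --pt "0.13 0.22 0 0 0 0" --pt "0.13 0.22 0 0 0 0" --pt "0.13 0.22 0 0 0 0"

```text
time: 1.35
position: [0.4751, -0.1983, 0.231]
tcp_rot: [-3.142, -0.0, 0.0]
wrist_force: [1.0, -0.4, -0.3]
grip_width: 0.0848
```

Request:
servo_tool --pt "-0.07 0.24 0 0 0 0" --pt "-0.07 0.24 0 0 0 0" --pt "-0.07 0.24 0 0 0 0" --pt "-0.06 0.24 0 0 0 0" --pt "0 0.24 0 0 0 0"

```text
time: 1.98
position: [0.4195, 0.0414, 0.231]
tcp_rot: [3.142, -0.0, -0.0]
wrist_force: [1.6, 0.6, -0.1]
grip_width: 0.0852
```

```bash
python3 - <<'E'
from h import *
d=grab("wrist"); save(d["im"],"w1.png",k=1.5)
s=arm.get_state(); print(s["time"],s["position"],s["tcp_rot"],s["joint_positions"].round(2)); print(d["W"].round(3))
for P in ((.453,.0445,.008),(.453,.0445,.038)): print(proj(d,P)*1.5)
E
```

```text
2.025 [0.41954923 0.04636335 0.23104889] [-3.13662800e+00 -3.51415151e-03  4.50809194e-04] [ 0.05 -0.23  2.11  0.01  1.27  1.61]
[[ 0.    -0.961 -0.276  0.49 ]
 [-1.    -0.    -0.     0.041]
 [ 0.     0.276 -0.961  0.374]
 [ 0.     0.     0.     1.   ]]
[[376.24689352 206.41750102]]
[[375.91534599 210.26880844]]
```

View pics/w1.png

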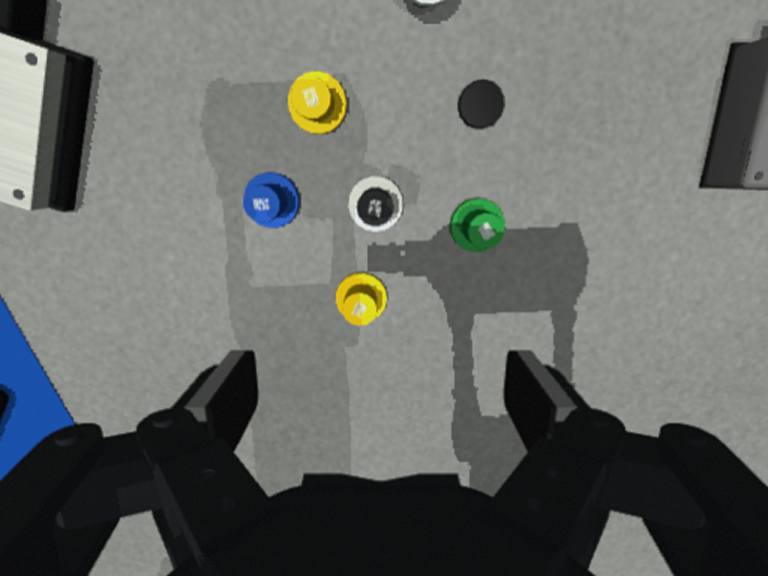

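Wrist view: the flange centre is at (376,204), within about 1 mm of the prediction (376,206). The carrier is therefore at about (0.454, 0.0445). Descending in stages with the gripper partly closed to clear the neighbours.

Request:
servo_tool --pt "0.06 0 0 0 0 0" --pt "0.06 0 -0.1 0 0 0" --pt "0.05 0 -0.2 0 0 0" --pt "0 0 -0.2 0 0 0" --pt "0 0 -0.1 0 0 0" --grip -0.3

```text
time: 2.65
position: [0.4536, 0.0386, 0.1083]
tcp_rot: [3.141, -0.002, -0.007]
wrist_force: [0.4, -0.2, 0.3]
grip_width: 0.0557
```

Request:
servo_tool --pt "0 0 0 0 0 0" --pt "0 0 0 0 0 0" --pt "0 0 0 0 0 0" --pt "0 0 0 0 0 0" --pt "0 0 0 0 0 0"

```text
time: 3.28
position: [0.4551, 0.0401, 0.1119]
tcp_rot: [-3.142, -0.001, -0.002]
wrist_force: [-1.1, -0.5, -0.8]
grip_width: 0.0554
```

```bash
python3 - <<'E'
from h import *
d=grab("wrist"); save(d["im"],"w2.png",k=1.5)
s=arm.get_state(); print(s["time"],s["position"],s["tcp_rot"],s["joint_positions"].round(2),s["grip_width"])
for P in ((.454,.0445,.008),(.454,.0445,.038)): print(proj(d,P)*1.5)
E
```

```text
3.325 [0.45502686 0.04013648 0.11175085] [-3.14158120e+00 -5.41815152e-04 -1.40303813e-03] [ 0.03 -0.04  2.18 -0.    1.01  1.6 ] 0.05588137995420353
[[372.61070555 283.38430095]]
[[371.66195546 298.67773225]]
```

View pics/w2.png

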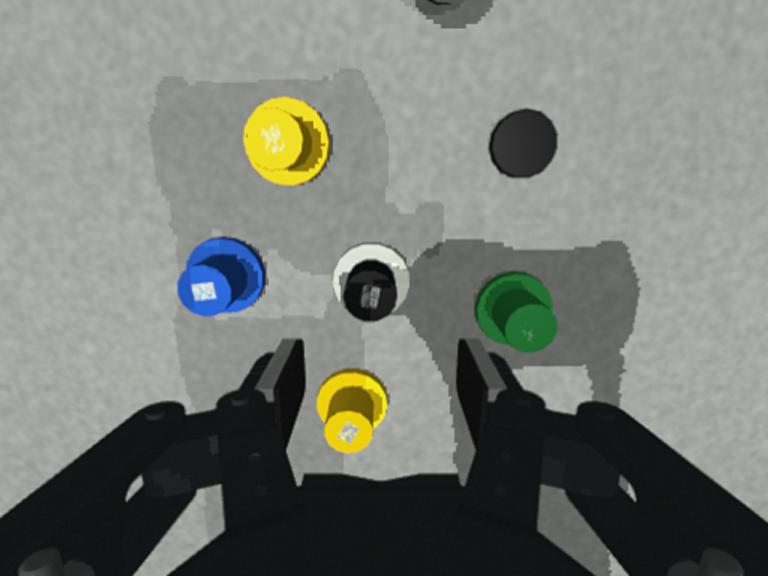

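The flange is at (371,281) and the cylinder top at (370,293), so the carrier is at about (0.4555, 0.045). The path for the fingers is clear. Descending to TCP z ≈ 0.011.

Request:
servo_tool --pt "0.002 0.025 -0.1 0 0 0" --pt "0 0 -0.12 0 0 0" --pt "0 0 -0.12 0 0 0" --pt "0 0 -0.11 0 0 0" --pt "0 0 -0.05 0 0 0"

```text
time: 3.95
position: [0.4542, 0.0451, 0.0102]
tcp_rot: [3.142, 0.001, -0.003]
wrist_force: [-0.2, -0.1, -0.1]
grip_width: 0.0556
```

Request:
servo_tool --pt "0 0 0 0 0 0" --pt "0 0 0 0 0 0" --pt "0 0 0 0 0 0" --pt "0 0 0 0 0 0" --pt "0 0 0 0 0 0"

```text
time: 4.58
position: [0.4554, 0.0451, 0.0116]
tcp_rot: [-3.142, -0.0, -0.001]
wrist_force: [-0.0, -0.7, -0.0]
grip_width: 0.0559
```

Request:
servo_tool --pt "0 0 0 0 0 0" --pt "0 0 0 0 0 0" --pt "0 0 0 0 0 0" --pt "0 0 0 0 0 0" --pt "0 0 0 0 0 0" --grip 1

```text
time: 5.2
position: [0.4555, 0.0451, 0.0116]
tcp_rot: [-3.142, -0.0, -0.001]
wrist_force: [-0.5, 0.1, 4.9]
grip_width: 0.0283
```

Request:
servo_tool --pt "0 0 0 0 0 0" --pt "0 0 0 0 0 0" --pt "0 0 0 0 0 0" --pt "0 0 0 0 0 0" --pt "0 0 0 0 0 0"

```text
time: 5.82
position: [0.4555, 0.0451, 0.0116]
tcp_rot: [-3.142, -0.0, -0.001]
wrist_force: [-1.0, -0.1, 5.7]
grip_width: 0.0282
```

Gripped at 28 mm width. Lifting to z ≈ 0.15, then carrying toward a standoff over the pocket.

Request:
servo_tool --pt "0 0 0.04 0 0 0" --pt "0 0 0.12 0 0 0" --pt "0 0 0.18 0 0 0" --pt "0 0 0.18 0 0 0" --pt "0 0 0.18 0 0 0"

```text
time: 6.45
position: [0.4544, 0.045, 0.1521]
tcp_rot: [3.142, 0.0, -0.002]
wrist_force: [-0.1, -0.9, -0.2]
grip_width: 0.0282
```

Request:
servo_tool --pt "0 0.1 0 0 0 0" --pt "0 0.1 0 0 0 0" --pt "0 0.1 0 0 0 0" --pt "0 0.1 0 0 0 0" --pt "0 0.1 0 0 0 0"

```text
time: 7.08
position: [0.4545, 0.1455, 0.1509]
tcp_rot: [3.141, 0.0, -0.002]
wrist_force: [0.0, -0.1, -1.2]
grip_width: 0.0282
```

Request:
servo_tool --pt "0 0 0 0 0 0" --pt "0 0 0 0 0 0" --pt "0 0 0 0 0 0" --pt "0 0 0 0 0 0" --pt "0 0 0 0 0 0"

```text
time: 7.7
position: [0.4552, 0.1447, 0.1513]
tcp_rot: [3.142, -0.001, 0.0]
wrist_force: [-0.2, -0.6, -0.2]
grip_width: 0.0282
```

```bash
python3 - <<'E'
from h import *
d=grab("wrist"); save(d["im"],"w3.png",k=1.5)
s=arm.get_state(); print(s["time"],s["position"],s["tcp_rot"],s["joint_positions"].round(2),s["grip_width"],s["wrist_force"])
p=s["position"]
for P in ((.529,.356,.039),(p[0],p[1],p[2]-.004),(p[0],p[1],p[2]+.026)): print(proj(d,P)*1.5)
E
```

```text
7.75 [0.45520224 0.14481274 0.15130459] [ 3.14159168e+00 -4.35850586e-04  5.39232843e-05] [ 0.26 -0.05  2.1  -0.    1.09  1.83] 0.02829916088891285 [-0.09762757  0.35117952 -0.18987057]
[[ 21.04854088 157.02980859]]
[[379.30552775 352.91749498]]
[[379.13533552 394.69656583]]
```

View pics/w3.png

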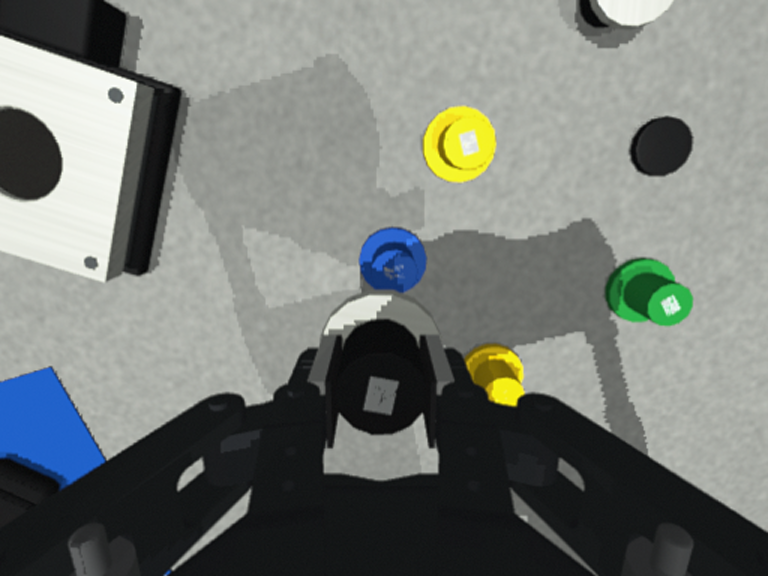

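The grasp is good: the inlay is at (380,396) against a predicted (379,395), so the carrier is centred in the tool. Moving so the pocket is just ahead of the carrier in the wrist view.

Request:
servo_tool --pt "0 0.2 0 0 0 0" --pt "0 0.2 0 0 0 0" --pt "0 0.2 0 0 0 0" --pt "0 0.2 0 0 0 0" --pt "0 0.2 0 0 0 0"

```text
time: 8.38
position: [0.4552, 0.3463, 0.1513]
tcp_rot: [3.142, 0.0, 0.0]
wrist_force: [0.9, -0.8, -1.4]
grip_width: 0.0279
```

Request:
servo_tool --pt "0 0 0 0 0 0" --pt "0 0 0 0 0 0" --pt "0 0 0 0 0 0" --pt "0 0 0 0 0 0" --pt "0 0 0 0 0 0"

```text
time: 9.0
position: [0.4553, 0.3445, 0.1514]
tcp_rot: [-3.142, 0.001, -0.0]
wrist_force: [1.0, 0.4, -0.3]
grip_width: 0.0281
```

```bash
python3 - <<'E'
from h import *
d=grab("wrist"); save(d["im"],"w4.png",(80,20,430,290),2.2)
s=arm.get_state(); print(s["time"],s["position"],s["tcp_rot"],s["joint_positions"].round(2),s["grip_width"])
print((proj(d,(.529,.356,.039))-[80,20])*2.2)
g=cv2.cvtColor(d["im"],cv2.COLOR_RGB2GRAY)
n,l,st,c=cv2.connectedComponentsWithStats((g<70).astype(np.uint8))
for i in range(1,n):
    if st[i,4]>400:
        ct=cv2.findContours((l==i).astype(np.uint8),0,2)[0][0]; e=cv2.fitEllipse(ct)
        print(st[i],np.round(e[0],1),np.round(e[1],1),onz(d,e[0],.045).round(4))
E
```

```text
9.05 [0.45530449 0.34460235 0.15138825] [-3.14154388e+00  8.77828017e-04 -1.79746727e-04] [ 0.6   0.13  1.91 -0.    1.1   2.18] 0.028320933930345925
[[352.00810333 185.42835611]]
[ 239    0   67   38 1790] [271.6   6.8] [48.9 70.6] [0.6026 0.3299 0.045 ]
[ 213   72   59   61 2794] [241.8 101.5] [57.6 60.1] [0.5312 0.3541 0.045 ]
[436 161  37  32 613] [452.8 174.9] [29. 34.] [0.4668 0.1603 0.045 ]
[   0  172   74  129 5445] [ 35.5 241.1] [ 69.1 162.4] [0.3996 0.5601 0.045 ]
[    0   213   512   171 49392] [247.7 329.2] [183.1 422.2] [0.2937 0.3505 0.045 ]
```

View pics/w4.png

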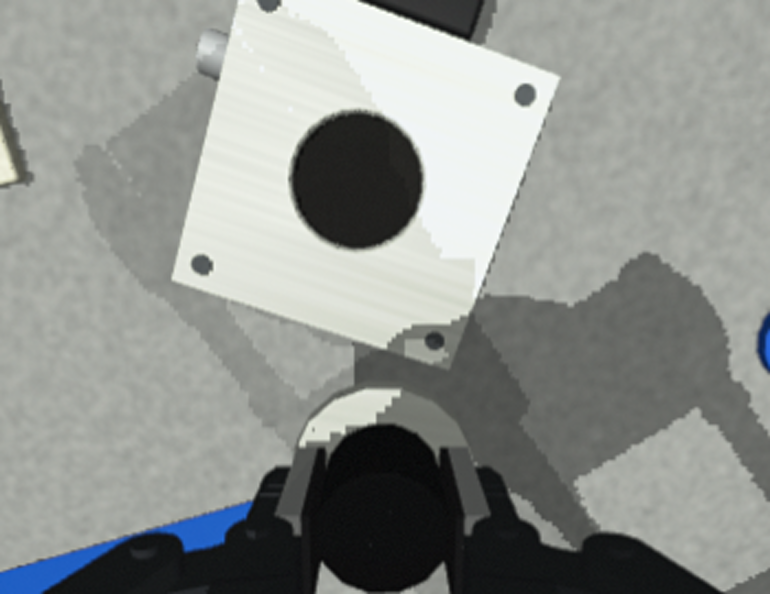

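The pocket ellipse is centred at crop (357,180), giving (0.531, 0.354). I'll move closer for one more numeric fit.

Request:
servo_tool --pt "0.03 0.02 -0.05 0 0 0" --pt "0.03 0.02 -0.06 0 0 0" --pt "0.02 0.01 -0.06 0 0 0" --pt "0 0 -0.06 0 0 0" --pt "0 0 0 0 0 0"

```text
time: 9.68
position: [0.4699, 0.3542, 0.1031]
tcp_rot: [3.139, 0.0, -0.005]
wrist_force: [-0.7, -0.1, -0.7]
grip_width: 0.0283
```

Request:
servo_tool --pt "0 0 0 0 0 0" --pt "0 0 0 0 0 0" --pt "0 0 0 0 0 0" --pt "0 0 0 0 0 0" --pt "0 0 0 0 0 0"

```text
time: 10.3
position: [0.4712, 0.3551, 0.1055]
tcp_rot: [-3.141, -0.0, -0.0]
wrist_force: [-0.4, -0.2, -1.1]
grip_width: 0.0285
```

```bash
python3 - <<'E'
from h import *
s=arm.get_state(); d=grab("wrist"); grab("top"); print(s["time"],s["position"],s["tcp_rot"],s["grip_width"])
for name in("wrist","top"):
  d=load(name); g=cv2.cvtColor(d["im"],cv2.COLOR_RGB2GRAY)
  n,l,st,c=cv2.connectedComponentsWithStats((g<80).astype(np.uint8))
  for i in range(1,n):
    if 200<st[i,4]<9000:
        ct=cv2.findContours((l==i).astype(np.uint8),0,1)[0][0]; e=cv2.fitEllipse(ct)
        q=onz(d,e[0],.045)
        if np.hypot(q[0]-.531,q[1]-.354)<.02: 
            P=np.array([onz(d,p[0],.045) for p in ct]); (cx,cy),r=cv2.minEnclosingCircle(P[:,:2].astype(np.float32)); print(name,st[i],np.round(e[0],1),np.round(e[1],1),q.round(4),"circle",cx,cy,r)
E
```

```text
10.3 [0.47119203 0.35512722 0.10547161] [-3.14142317e+00 -3.71780337e-04 -3.69266433e-04] 0.028480762879539927
wrist [ 219   87   71   73 3991] [254.4 123. ] [69.6 71.2] [0.5315 0.3543 0.045 ] circle 0.5306453108787537 0.3544344902038574 0.025442233309149742
top [102 198  19  20 303] [111.1 207.6] [18.2 19.4] [0.5295 0.3547 0.045 ] circle 0.5293993353843689 0.3542633056640625 0.024331629276275635
```

Request:
servo_tool --pt "0.1 -0.003 0 0 0 0" --pt "0.1 0 0 0 0 0" --pt "0.1 0 -0.06 0 0 0" --pt "0 0 -0.07 0 0 0" --pt "0 0 -0.06 0 0 0"

```text
time: 11.02
position: [0.5308, 0.3539, 0.0657]
tcp_rot: [3.141, -0.001, -0.003]
wrist_force: [0.4, 0.8, -1.0]
grip_width: 0.0281
```

Request:
servo_tool --pt "0 0 0 0 0 0" --pt "0 0 0 0 0 0" --pt "0 0 0 0 0 0" --pt "0 0 0 0 0 0" --pt "0 0 0 0 0 0"

```text
time: 11.65
position: [0.5313, 0.3547, 0.0677]
tcp_rot: [-3.141, -0.001, -0.001]
wrist_force: [-0.6, -0.0, -0.7]
grip_width: 0.0285
```

```bash
python3 - <<'E'
from h import *
s=arm.get_state(); print(s["time"],s["position"],s["tcp_rot"],s["wrist_force"])
w=grab("wrist");d=grab("side"); a=cv2.resize(d["im"][240:370,120:260],(0,0),fx=3,fy=3,interpolation=cv2.INTER_CUBIC)
b=cv2.resize(w["im"][150:340,150:360],(0,0),fx=1.8,fy=1.8)
c=np.zeros((400,800,3),np.uint8); c[:a.shape[0],:a.shape[1]]=a; c[:b.shape[0],420:420+b.shape[1]]=b; save(c,"w5.png")
E
```

```text
11.65 [0.5312928  0.35465567 0.06774905] [-3.14121889e+00 -5.23862565e-04 -9.73904869e-04] [-0.5571225  -0.03146552 -0.72199372]
```

View pics/w5.png

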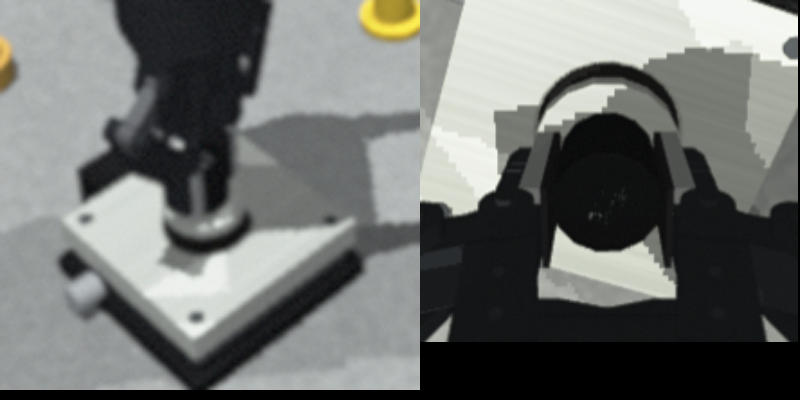

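The pocket crescent is symmetric about the flange at wrist crop x ≈ 608, so the alignment looks good. Descending gently while watching the force.

Request:
servo_tool --pt "0 0 -0.015 0 0 0" --pt "0 0 -0.015 0 0 0" --pt "0 0 -0.015 0 0 0" --pt "0 0 -0.01 0 0 0" --pt "0 0 0 0 0 0"

```text
time: 12.38
position: [0.531, 0.3544, 0.0559]
tcp_rot: [3.141, 0.0, -0.001]
wrist_force: [0.7, -0.8, -1.0]
grip_width: 0.0286
```

Request:
servo_tool --pt "0 0 -0.01 0 0 0" --pt "0 0 -0.01 0 0 0" --pt "0 0 -0.008 0 0 0" --pt "0 0 0 0 0 0" --pt "0 0 0 0 0 0"

```text
time: 13.0
position: [0.5312, 0.3545, 0.0507]
tcp_rot: [-3.142, -0.0, -0.0]
wrist_force: [-1.0, 1.0, -0.3]
grip_width: 0.028
```

It entered the pocket without contact force. A small further push to find the floor.

Request:
servo_tool --pt "0 0 -0.005 0 0 0" --pt "0 0 0 0 0 0" --pt "0 0 0 0 0 0" --pt "0 0 0 0 0 0" --pt "0 0 0 0 0 0"

```text
time: 13.62
position: [0.5312, 0.3545, 0.0506]
tcp_rot: [-3.142, -0.0, -0.0]
wrist_force: [-2.0, -1.2, 4.8]
grip_width: 0.0283
```

Seated: 4.8 N from the floor. Releasing slowly, then rising.

Request:
servo_tool --pt "0 0 0 0 0 0" --pt "0 0 0 0 0 0" --pt "0 0 0 0 0 0" --pt "0 0 0 0 0 0" --pt "0 0 0 0 0 0" --grip -0.3

```text
time: 14.25
position: [0.5311, 0.3545, 0.0496]
tcp_rot: [3.142, 0.0, -0.0]
wrist_force: [0.5, -0.4, 0.5]
grip_width: 0.0555
```

Request:
servo_tool --pt "0 0 0.05 0 0 0" --pt "0 0 0.12 0 0 0" --pt "0 0 0.2 0 0 0" --pt "-0.1 0 0.2 0 0 0" --pt "-0.1 0 0.1 0 0 0"

```text
time: 14.88
position: [0.4923, 0.3554, 0.1877]
tcp_rot: [-3.139, 0.0, -0.007]
wrist_force: [1.0, 0.2, 0.2]
grip_width: 0.0553
```

Request:
servo_tool --pt "0 0 0 0 0 0" --pt "0 0 0 0 0 0" --pt "0 0 0 0 0 0" --pt "0 0 0 0 0 0" --pt "0 0 0 0 0 0" --grip 1

```text
time: 15.5
position: [0.4912, 0.3542, 0.1829]
tcp_rot: [3.141, -0.0, -0.002]
wrist_force: [0.1, -0.3, -0.3]
grip_width: -0.0001
```

```bash
python3 - <<'E'
from h import *
w=grab("wrist");d=grab("side"); s=arm.get_state(); print(s["time"],s["position"],s["grip_width"])
a=cv2.resize(d["im"][240:370,120:260],(0,0),fx=3,fy=3,interpolation=cv2.INTER_CUBIC)
b=cv2.resize(w["im"][60:260,150:360],(0,0),fx=1.8,fy=1.8)
c=np.zeros((400,800,3),np.uint8); c[:a.shape[0],:a.shape[1]]=a; c[:b.shape[0],420:420+b.shape[1]]=b; save(c,"w6.png")
q=lambda x,o,k:(x-np.array(o))*k
print("wrist pred cyltop,flangetop,pocketrim",[q(proj(w,P)[0],(150,60),1.8)+[420,0] for P in((.5312,.3544,.077),(.5312,.3544,.047),(.5312,.3544,.045))])
print("side",[q(proj(d,P)[0],(120,240),3) for P in((.5312,.3544,.077),(.5312,.3544,.047))])
E
```

```text
15.6 [0.49121258 0.35436901 0.18325135] -8.283922901716095e-05
wrist pred cyltop,flangetop,pocketrim [array([605.20466407, 150.44539837]), array([605.26080324, 143.70555959]), array([605.26413182, 143.30596461])]
side [array([201.30318682, 178.01468923]), array([204.35699667, 215.15509064])]
```

View pics/w6.png

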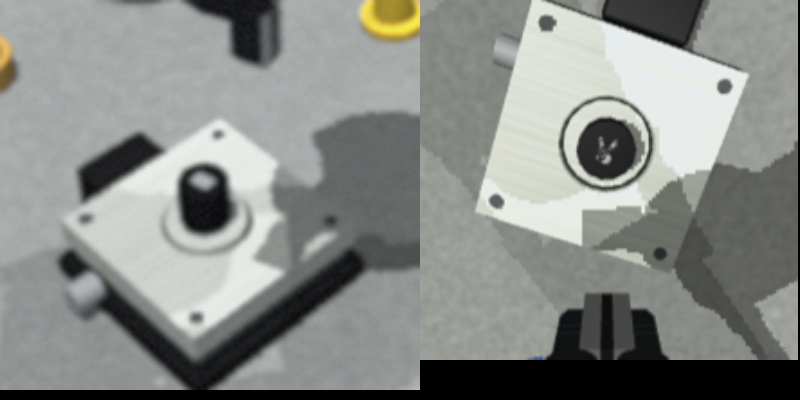

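The carrier stands upright with an even dark gap ring around the flange (605,143), so it is seated. The gripper is shut. Moving to the switch.

Request:
servo_tool --pt "0 -0.15 0 0 0 0" --pt "0 -0.25 0 0 0 0" --pt "0 -0.25 0 0 0 0" --pt "0 -0.25 0 0 0 0" --pt "0 -0.25 0 0 0 0"

```text
time: 16.23
position: [0.4911, 0.123, 0.1839]
tcp_rot: [-3.142, -0.001, -0.001]
wrist_force: [0.7, -0.7, -0.6]
grip_width: -0.0003
```

Request:
servo_tool --pt "0 -0.25 0 0 0 0" --pt "0 -0.25 0 0 0 0" --pt "0 -0.25 0 0 0 0" --pt "0 -0.25 0 0 0 0" --pt "0 -0.25 0 0 0 0"

```text
time: 16.85
position: [0.4911, -0.1272, 0.184]
tcp_rot: [3.141, 0.0, 0.001]
wrist_force: [0.1, 0.1, -0.4]
grip_width: -0.0002
```

Request:
servo_tool --pt "-0.06 -0.25 0 0 0 0" --pt "-0.06 -0.25 0 0 0 0" --pt "-0.06 -0.2 0 0 0 0" --pt "0 -0.1 0 0 0 0" --pt "0 0 0 0 0 0"

```text
time: 17.48
position: [0.4554, -0.2864, 0.1837]
tcp_rot: [-3.141, 0.003, -0.001]
wrist_force: [-0.2, 0.5, 0.3]
grip_width: 0.0004
```

Request:
servo_tool --pt "0 0 0 0 0 0" --pt "0 0 0 0 0 0" --pt "0 0 0 0 0 0" --pt "0 0 0 0 0 0" --pt "0 0 0 0 0 0"

```text
time: 18.1
position: [0.4552, -0.2853, 0.1837]
tcp_rot: [-3.142, -0.001, -0.0]
wrist_force: [0.6, 0.3, -0.7]
grip_width: -0.0003
```

```bash
python3 - <<'E'
from h import *
s=arm.get_state(); w=grab("wrist"); print(s["time"],s["position"],s["tcp_rot"]); save(w["im"],"w7.png",k=1.5)
print(proj(w,(.5222,-.283,.072))*1.5)
E
```

```text
18.1 [ 0.45524539 -0.28528285  0.18371848] [-3.14156335e+00 -9.13632601e-04 -1.00332719e-04]
[[375.96158402 168.33791315]]
```

View pics/w7.png

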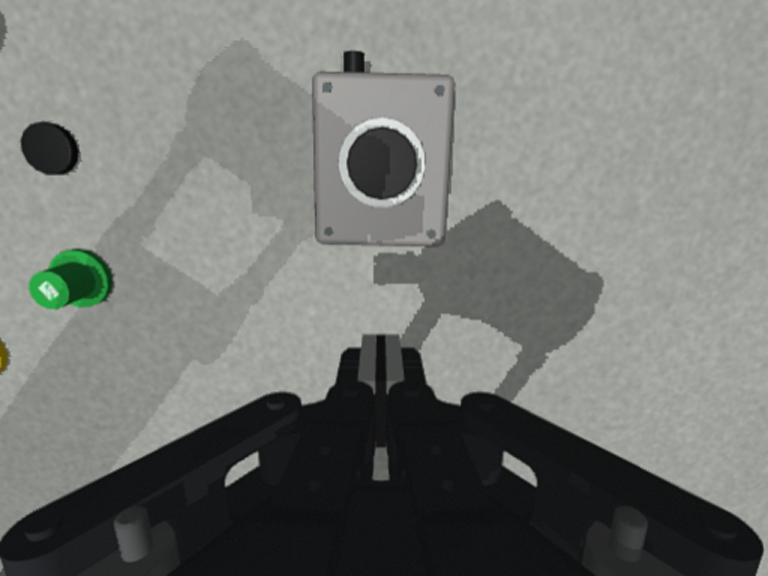

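The plunger top is at (382,163), so it is at about (0.524, -0.2855). Moving over it to 10 mm above its top.

Request:
servo_tool --pt "0.1 0 0 0 0 0" --pt "0.1 0 -0.1 0 0 0" --pt "0.1 0 -0.2 0 0 0" --pt "0.04 0 -0.13 0 0 0" --pt "0 0 -0.08 0 0 0"

```text
time: 18.77
position: [0.5239, -0.285, 0.0798]
tcp_rot: [-3.141, -0.001, 0.002]
wrist_force: [0.7, -0.1, 0.1]
grip_width: -0.0003
```

Request:
servo_tool --pt "0 0 0 0 0 0" --pt "0 0 0 0 0 0" --pt "0 0 0 0 0 0" --pt "0 0 0 0 0 0" --pt "0 0 0 0 0 0"

```text
time: 19.4
position: [0.5234, -0.2857, 0.0823]
tcp_rot: [3.141, 0.0, 0.001]
wrist_force: [0.3, -0.1, -0.5]
grip_width: 0.0004
```

Now pressing in stages: first to about z = 0.069.

Request:
servo_tool --pt "0 0 -0.02 0 0 0" --pt "0 0 -0.02 0 0 0" --pt "0 0 -0.015 0 0 0" --pt "0 0 -0.01 0 0 0" --pt "0 0 0 0 0 0"

```text
time: 20.02
position: [0.523, -0.2854, 0.0688]
tcp_rot: [-3.141, -0.0, 0.001]
wrist_force: [-2.3, 1.8, 5.3]
grip_width: 0.0001
```

Request:
servo_tool --pt "0 0 -0.01 0 0 0" --pt "0 0 -0.01 0 0 0" --pt "0 0 0 0 0 0" --pt "0 0 0 0 0 0" --pt "0 0 0 0 0 0"

```text
time: 20.65
position: [0.523, -0.2854, 0.0652]
tcp_rot: [-3.141, -0.0, 0.001]
wrist_force: [-3.4, 1.2, 6.2]
grip_width: 0.0
```

Request:
servo_tool --pt "0 0 -0.006 0 0 0" --pt "0 0 -0.005 0 0 0" --pt "0 0 0 0 0 0" --pt "0 0 0 0 0 0" --pt "0 0 0 0 0 0"

```text
time: 21.28
position: [0.523, -0.2854, 0.0632]
tcp_rot: [-3.141, -0.0, 0.001]
wrist_force: [-3.6, 1.8, 6.5]
grip_width: 0.0002
```

Request:
servo_tool --pt "0 0 0 0 0 0" --pt "0 0 0 0 0 0" --pt "0 0 0 0 0 0" --pt "0 0 0 0 0 0" --pt "0 0 0 0 0 0"

```text
time: 21.9
position: [0.523, -0.2854, 0.0632]
tcp_rot: [-3.141, -0.0, 0.001]
wrist_force: [-3.2, 2.3, 6.9]
grip_width: -0.0001
```

```bash
python3 - <<'E'
from h import *
d=grab("side"); s=arm.get_state(); print(s["time"],s["position"],s["wrist_force"])
save(d["im"],"w8.png",(100,130,360,370),2.4)
E
```

```text
21.95 [ 0.52301535 -0.28540485  0.0631817 ] [-3.96387977  1.71608951  7.42261396]
```

View pics/w8.png

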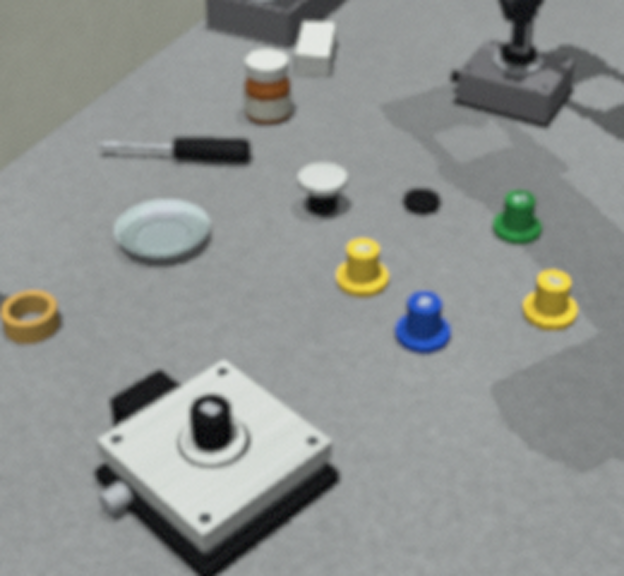

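The carrier is seated at (212,430), the plunger is pressed at (519,55), and the bystanders are where they were. TCP z of 63.2 mm means 8.8 mm of travel, and the steady force of about 7 N matches half travel. Handing in.

```bash
python3 -c "
from station import arm
print(arm.job_done()); s=arm.get_state(); print(s['time'],s['position'],s['wrist_force'])"
```

```text
the job is handed in; nothing more can be done
None
the job is handed in; nothing more can be done
```

The carrier is seated flange down in the stage pocket and released, and the closed fingers are holding the plunger at about half travel. I handed the job in at about 22 s of the 51 s allowed; it reports no verdict.

- **Carrier:** it went into the pocket without touching the rim and met the floor at the expected height (about 5 N). After release, the wrist picture showed an even gap all round the flange, and the last side picture still showed it upright and seated. I gripped only the black cylinder on the bare metal flange.
- **Plunger:** the fingertips were at z = 63.2 mm, so about 8.8 mm of travel. The vertical force read 6.5–7.4 N, slightly below the listed 7.7 N but consistent with half travel. A sideways force of about 4 N also showed, and the position stayed steady.
- **Other things:** in the last side picture the spare carrier, the look-alikes and the listed bystanders looked to be where they started. I judged this by eye and did not measure it.
- **Disagreement:** the top and wrist cameras differed by about 2 mm on the pocket's x position. I used the wrist value, and the carrier seated cleanly.

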